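Turn the amplifier panel over on the jig

TASK

Turn the blue-filmed amplifier panel over: push it along the cork board up the sloping backrest until it leans fully home, flush on the backrest, and rests there a moment, then draw its upper edge back so that it tips over and lies flat on the cork, blue side down, in front of the backrest. Be gentle: the backrest's clamp gives way at 20 N, so feel for where it is and never press on it harder than that. Leave the tubes, sockets, carton and can where they are.

Things in the scene. Friction and masses are not known exactly. Their poses are not given: they have to be found in the camera images.
- panel_center (a point): (all sizes in mm) centre of the loose amplifier panel: aluminium plate 100 (its x) by 140 (its y) by 10 thick (its z), 0.23 to 0.43 kg; blue film on one face, bare grey metal on the other. z points out of the blue face; x points at first towards the backrest, within 0.25 rad. Starts flat on the cork, blue up, far edge 10 to 50 before the jig's origin. Too wide to grip flat.
- jig: turning jig, fixed; carries the sloping backrest. Origin on the table (z 0), below the middle of the near end of the backrest's travel; x is the pushing direction, from the robot's side into the backrest; y runs along it. The backrest is clamped with its foot line anywhere 0 to 40 along +x from the origin: not measured, find it by feel or sight. The clamp stands 20 N.
- rest_foot (a point): a fixed mark: where the middle of the backrest's foot line (on the cork) would be with the backrest at the near end of its travel; axes as the jig's. The backrest is faced with slick white plastic (friction 0.1), 160 wide, leaning away at 55 degrees to the level from its foot line; its upper edge is 51 above the cork, 36 behind the foot line, 6 thick.
- rest_use (a point): a mark 50 above rest_foot. Pushed low on its near edge (within 5 of the cork; bearing down on it jams), the panel rides up with 2 to 10 N, less as it steepens; flush, its near edge is at the foot line and the push rises sharply. Let go, it stays leaning, upper edge free 31 above the backrest's. Hooked there from behind by fingertips and drawn back past the upright, it falls over.
- board: fixed board with a cork top that bears all this: origin and axes as the jig's; 330 by 300, from -185 to +145 in x and -150 to +150 in y; cork top at z 12 (friction about 0.6).
- tubes_a_center (a point): a white stand block, 60 x 110 x 20, with two upright vacuum tubes, 113 tall in all, a bystander standing loose on the table; point at its middle, 50 up
- tubes_b_center (a point): another stand with two vacuum tubes, same sizes, a bystander; point 50 up
- socket_a_center (a point): brass tube socket on a white ceramic disc (48 across, 24 tall), a bystander standing loose on the cork board beside the backrest; point at its centre, 12 up
- socket_b_center (a point): same socket, a bystander on the board at the other side of the backrest; point at its centre
- socket_c_center (a point): same socket, a bystander on the table; point at its centre
- carton_center (a point): white tube carton 130 x 120 x 85, a bystander on the table; point at its centre
- can_center (a point): grey capacitor can, 52 across, 90 tall, a bystander on the table; point at its centre
Things that resemble listed ones, but are neither listed nor needed, are in the scene too. Of the things like the part that bears panel_center, leave any that is turquoise; of the rest the larger one is meant.

How it is judged:
By the outcome, as a careful person would: the job done as asked, in the order asked, and still so for the second after the job is handed in, with the robot touching nothing.
It also fails if it takes over 70 s, if anything falls off the work surface, if the arm or the gripper's body presses on something with over 40 N, if the wrist force passes 120 N, or if a joint passes its speed limit or range.

ROBOT

A 7-joint arm with a two-finger parallel gripper is mounted at the origin on the work surface. World frame = base frame: x ahead of the robot, y to its left, z up, the work surface at z = 0. Lengths are in m, angles in rad, forces in N, time in s.
With the tool pointing down it reaches from about 0.425 to 0.95 m from the base axis. Payload 4.7 kg.
Tool frame: the origin (TCP) lies at the very end of the fingers, on their centre line; the grasp point (between the pads) lies 19 mm behind it; z points along the fingers, y is the line along which they close (so a half turn about z gives the same grasp; the last joint's range is limited). The gripper opens to 85 mm and grips with 20 to 120 N. Pads are 22 mm wide; open, the fingers measure 114 mm over their backs; the gripper's body (76 mm by 85 mm) begins 54 mm behind the grasp point. The pads swing forward as they close: fully open they stand 13 mm farther back than shut.
Start: joints at [-1.189, 0.469, -0.049, 1.532, 0.024, 1.141, -0.082], TCP at [0.27, 0.619, 0.231] pointing down, gripper open.
Joint ranges: [-2.59, 2.59], [-0.33, 1.99], [-1.39, 1.29], [0.1, 2.45], [-1.04, 4.18], [0.21, 1.99], [-2.66, 2.66]. Speed limits (rad/s): [2.57, 2.57, 3.14, 3.14, 3.14, 3.14, 3.14].

INTERFACE

Orientations are given as a unit quaternion [w, x, y, z].
In Python, from plant import manip gives the robot as it stands.
- The arm moves only by the shell command python3 -m handwheel 'ROWS' [OPENING] [FORCE]. ROWS is JSON, a list of rows, each a list of 2 entries, a list of its own where there are three numbers: the shift along the world's x, y, z in units of 0.03 m (1.0 is 0.03 m), then the turn, a rotation vector about the world's x, y, z in units of 180 degrees (1.0 is 180 degrees). In form: [[[tx, ty, tz], [wx, wy, wz]], ...]. A call has 1 to 5 rows; each row shifts and turns the commanded pose from where the row before left it; what a row does not reach is not made up. A row lasts 1/12 s, in which the tool goes at most 41.7 mm and 7.16 degrees, less where a joint would pass 70% of its speed; a pose out of reach is approached as far as the arm can. A call with a number of a shift or a turn outside -1 to 1 is refused whole. A call with a gripper value outside its range is refused whole. OPENING is the gripper's target within -1 to 1 (fully open at 1, half-way at 0, shut at -1), set as the call begins (- or left out, the last holds). The fingers move at their own pace and stop on an object; FORCE is the grip in N (left out, the last holds). Time passes only in rows, so rows that do not move let the fingers close. It gives the time, the measured TCP pose, the force, the opening and the grip force at its end, in the units of the state.
- manip.state(): the state, without advancing time (a new reading comes with each control period).
- manip.grab_frame(name): name is "side" or "top" or "wrist"; returns a dict with "image" (480x640x3 uint8, red, green, blue), "depth" (480x640 float32, m along the optical axis (not along the pixel's ray), 0 where there is no reading), "camera_matrix" (3x3 intrinsics, pixels), "rvec" (rotation vector, rad) and "tvec" (3), from world to camera coordinates, as OpenCV has them; the wrist camera has in their place "T_tool_cam" (4x4, takes a point from camera to tool coordinates, whose origin is the TCP and whose axes are the flange's). Camera axes: x right, y down, z forward; pixel columns grow to the right and rows downward; lengths in m; the calibration is good to about 2 mm. A picture is of the moment at which its call begins: read the wrist's pose just before it.
- manip.close_job(): hands the job in; it is judged then, once.
The state is a dict: "time": time; "qpos": joint angles; "dq": joint speeds; "effort": joint torques, N m; "eef_pos": TCP position; "orientation": TCP orientation; "force": force on the tool from outside, world axes, zero at the start; "moment": the same for the moment, N m; "grip_width": opening from 0.0 (shut) to 1.0 (fully open); "grip_force": force on a finger pad.
Only numpy, scipy, OpenCV 4.12 (cv2) and the standard library are available. Lean on these libraries where they do the work, as an engineer would, in place of code of your own. Each camera call takes 0.05 s, during which the arm holds its last target. There are 200 camera calls.

## Working session

There is one attempt and no reset: what is moved stays moved. The work goes in short steps, Python scripts to look and compute and a shell command to move; the robot and the scene stay as the last step left them, time stands still between calls to the robot, and variables do not carry over. Pictures are saved under pics/ and viewed, at most 10 in all, crops included, and the job is handed in when it is done.

```bash
ls; mkdir -p pics
cat > h.py <<'E'
import numpy as np, cv2
from plant import manip
from scipy.spatial.transform import Rotation as R
def grab(n):
    s=manip.state(); f=manip.grab_frame(n)
    if n=='wrist':
        q=s['orientation']; T=np.eye(4); T[:3,:3]=R.from_quat([q[1],q[2],q[3],q[0]]).as_matrix(); T[:3,3]=s['eef_pos']
        f['Twc']=T@f['T_tool_cam']
    else:
        Rm=cv2.Rodrigues(np.array(f['rvec'],float))[0]; T=np.eye(4); T[:3,:3]=Rm.T; T[:3,3]=-Rm.T@np.ravel(f['tvec']); f['Twc']=T
    return f
def cloud(f):
    K=f['camera_matrix']; d=f['depth']; v,u=np.mgrid[:480,:640]
    P=np.stack([(u-K[0,2])/K[0,0]*d,(v-K[1,2])/K[1,1]*d,d],-1)
    return P@f['Twc'][:3,:3].T+f['Twc'][:3,3]
def ray(f,u,v,z):
    K=f['camera_matrix']; r=f['Twc'][:3,:3]@np.array([(u-K[0,2])/K[0,0],(v-K[1,2])/K[1,1],1]); o=f['Twc'][:3,3]
    return o+r*(z-o[2])/r[2]
def save(f,n): cv2.imwrite('pics/'+n,f['image'][:,:,::-1])
E
python3 - <<'E'
from h import *
import pickle
for n in('top','side'):
    f=grab(n); save(f,n+'0.png'); pickle.dump(f,open(n+'0.pkl','wb')); print(n,f['Twc'].round(3).tolist())
s=manip.state(); print(s)
E
```

```text
pics
top [[0.021, -0.981, 0.192, 0.359], [-1.0, -0.019, 0.009, 0.003], [-0.005, -0.192, -0.981, 0.966], [0.0, 0.0, 0.0, 1.0]]
side [[-0.967, -0.138, 0.216, 0.267], [-0.256, 0.557, -0.79, 0.946], [-0.011, -0.819, -0.574, 0.747], [0.0, 0.0, 0.0, 1.0]]
{'time': 0.1, 'qpos': array([-1.18892445,  0.46939754, -0.04860781,  1.5335722 ,  0.02410179,
        1.14103547, -0.0823006 ]), 'dq': array([ 0.00085795, -0.0008309 ,  0.00013123, -0.00258216, -0.00018329,
       -0.00411564, -0.00059582]), 'effort': array([ 9.79435317e-04, -5.11516500e+01, -4.68629692e-02, -2.38391536e+01,
        1.07808528e-02,  4.41395823e-03, -6.65819528e-06]), 'eef_pos': array([0.26930671, 0.6183659 , 0.2303426 ]), 'orientation': array([-1.56374145e-04,  2.03925051e-01,  9.78986077e-01, -8.99943878e-04]), 'force': array([-1.34266776,  0.30451381, -0.23826858]), 'moment': array([-0.00430295,  0.0278072 , -0.0014859 ]), 'grip_force': 0.0, 'grip_width': 1.001805211109227}
```

View pics/top0.png

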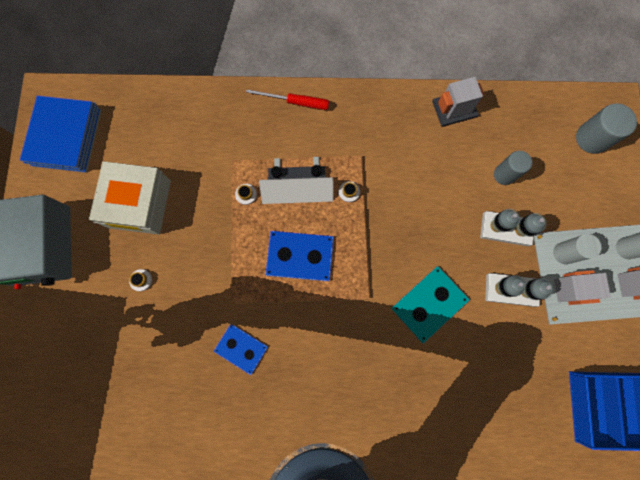

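View pics/side0.png

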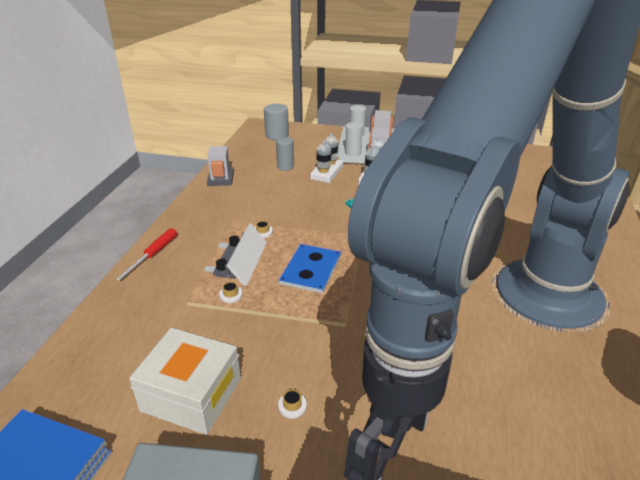

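The top view shows the large blue panel on the cork at about (301,256), with the backrest at (297,190), sockets on the board at (245,193) and (348,191), and a small blue decoy at (242,348). The side view agrees.

```bash
cat > m1.py <<'E'
from h import *
import pickle
f=pickle.load(open('top0.pkl','rb')); im=f['image']; C=cloud(f)
hsv=cv2.cvtColor(im,cv2.COLOR_RGB2HSV)
m=cv2.inRange(hsv,(108,120,60),(125,255,255)); m[:,:250]=0;m[:,360:]=0;m[:220]=0;m[300:]=0
m=cv2.morphologyEx(m,cv2.MORPH_CLOSE,np.ones((15,15)))
c=max(cv2.findContours(m,0,2)[0],key=cv2.contourArea)
r=cv2.minAreaRect(c); b=cv2.boxPoints(r)
P=np.array([ray(f,u,v,.022) for u,v in b]); print('panel',b.round(1).tolist(),P.round(4).tolist(),P.mean(0).round(4),[np.linalg.norm(P[i]-P[i-1]).round(4) for i in range(4)])
e=P-np.roll(P,1,0)
for v in e: print('edge',np.degrees(np.arctan2(v[1],v[0])).round(2))
print('z panel',np.median(C[m>0][:,2]))
# cork by depth-height & colour region
# backrest: bright low-sat
w=((hsv[...,1]<60)&(hsv[...,2]>110)).astype(np.uint8); w[:165]=0;w[210:]=0;w[:,:258]=0;w[:,338:]=0
c=max(cv2.findContours(w,0,2)[0],key=cv2.contourArea); b=cv2.boxPoints(cv2.minAreaRect(c)); print('rest',b.round(1).tolist())
Q=C[(w>0)]; Q=Q[(Q[:,2]>.02)&(Q[:,2]<.06)]
A=np.c_[Q[:,1],Q[:,2],np.ones(len(Q))]; s=np.linalg.lstsq(A,Q[:,0],rcond=None)[0]; res=Q[:,0]-A@s
k=abs(res)<.005; s=np.linalg.lstsq(A[k],Q[k,0],rcond=None)[0]
print('rest plane x=a*y+b*z+c',s,'slope',np.degrees(np.arctan2(1,s[1])),len(Q),k.sum(),'y',np.percentile(Q[k,1],[0,1,50,99,100]))
for z in(.012,.037): 
  for u,v in b: print(ray(f,u,v,z if v>190 else .063).round(4))
  break
# cork mask
B=((abs(C[...,2]-.012)<.005)&(C[...,0]>.3)&(C[...,0]<.75)&(abs(C[...,1])<.3)).astype(np.uint8)
c=max(cv2.findContours(B,0,2)[0],key=cv2.contourArea); b=cv2.boxPoints(cv2.minAreaRect(c)); print('board',b.round(1).tolist()); print([ray(f,u,v,.012).round(4).tolist() for u,v in b])
E
python3 m1.py
```

```text
panel [[265.3999938964844, 274.70001220703125], [269.3999938964844, 230.39999389648438], [333.1000061035156, 236.1999969482422], [329.0, 280.5]] [[0.4614, 0.1325, 0.022], [0.5598, 0.1281, 0.022], [0.5495, -0.0131, 0.022], [0.4516, -0.0059, 0.022]] [0.5055 0.0604 0.022 ] [np.float64(0.1388), np.float64(0.0985), np.float64(0.1415), np.float64(0.0982)]
edge 85.96
edge -2.59
edge -94.17
edge 175.81
z panel 0.020613045492661963
rest [[258.8999938964844, 179.39999389648438], [332.0, 176.8000030517578], [332.79998779296875, 200.8000030517578], [259.79998779296875, 203.39999389648438]]
rest plane x=a*y+b*z+c [-0.05746274  0.70896789  0.6252419 ] slope 54.664583454312826 1327 1289 y [-0.00921528 -0.00830064  0.07022343  0.14836531  0.15070002]
[0.6637 0.1504 0.063 ]
[ 0.6727 -0.0079  0.063 ]
[ 0.6333 -0.0114  0.012 ]
[0.624 0.154 0.012]
board [[225.6999969482422, 159.8000030517578], [363.1000061035156, 154.8000030517578], [368.3999938964844, 298.6000061035156], [231.0, 303.6000061035156]]
[[0.7267, 0.2378, 0.012], [0.745, -0.0797, 0.012], [0.415, -0.092, 0.012], [0.3981, 0.2056, 0.012]]
```

```bash
python3 -m handwheel '[[[0.27,-0.93,0],[0,0,0.0375]],[[0.27,-0.93,0],[0,0,0.0375]],[[0.27,-0.93,0],[0,0,0.0375]],[[0.27,-0.93,0],[0,0,0.037]],[[0.27,-0.93,0],[0,0,0]]]' 1 20
python3 -m handwheel '[[[0.27,-0.93,0],[0,0,0]],[[0.27,-0.93,0],[0,0,0]],[[0.27,-0.93,0],[0,0,0]],[[0.27,-0.93,0],[0,0,0]],[[0.27,-0.93,0],[0,0,0]]]'
python3 -m handwheel '[[[0.27,-0.93,0],[0,0,0]],[[0.27,-0.93,0],[0,0,0]],[[0.27,-0.93,0],[0,0,0]],[[0.27,-0.93,0],[0,0,0]],[[0.27,-0.93,0],[0,0,0]]]'
```

```text
time: 0.52
eef_pos: [0.31, 0.4777, 0.2307]
orientation: [-0.0, -0.032, 1.0, -0.0]
force: [1.2, -0.4, 0.6]
grip_width: 0.999
grip_force: 0.0
time: 0.93
eef_pos: [0.3505, 0.3382, 0.231]
orientation: [-0.0, -0.029, 1.0, -0.0]
force: [0.5, 0.3, 0.3]
grip_width: 0.997
grip_force: 0.0
time: 1.35
eef_pos: [0.3909, 0.1988, 0.2311]
orientation: [-0.0, -0.029, 1.0, -0.0]
force: [-0.7, -0.1, -0.3]
grip_width: 1.0
grip_force: 0.0
```

```bash
python3 -m handwheel '[[[0.28,-0.925,0],[0,0,0]],[[0.28,-0.925,0],[0,0,0]],[[0.28,-0.925,0],[0,0,0]],[[0.28,-0.925,0],[0,0,0]],[[0.28,-0.925,0],[0,0,0]]]'
python3 -m handwheel '[[[0,0,-1],[0,0,0]],[[0,0,-1],[0,0,0]],[[0,0,-1],[0,0,0]],[[0,0,-1],[0,0,0]],[[0,0,-0.9],[0,0,0]]]'
python3 - <<'E'
from h import *
f=grab('wrist'); save(f,'w1.png'); g=grab('top'); save(g,'t1.png'); s=manip.state(); print(s['eef_pos'],s['force'])
cv2.imwrite('pics/c1.png',np.hstack([f['image'][:,:,::-1][::1,100:540][:400],cv2.resize(g['image'][150:320,210:380],(400,400))[:,:360,::-1]]))
print(f['T_tool_cam'].round(3))
E
```

```text
time: 1.77
eef_pos: [0.4329, 0.0602, 0.2312]
orientation: [-0.0, -0.029, 1.0, 0.0]
force: [0.4, -0.1, 0.1]
grip_width: 0.998
grip_force: 0.0
time: 2.18
eef_pos: [0.4324, 0.0614, 0.0827]
orientation: [-0.0, -0.029, 1.0, -0.0]
force: [0.5, -0.9, -0.7]
grip_width: 1.002
grip_force: 0.0
[0.42959244 0.06085    0.08101676] [-1.19062474  0.32354419 -0.57252714]
[[-0.001 -0.963 -0.27   0.069]
 [ 1.    -0.001 -0.    -0.   ]
 [ 0.    -0.27   0.963 -0.143]
 [ 0.     0.     0.     1.   ]]
```

View pics/c1.png

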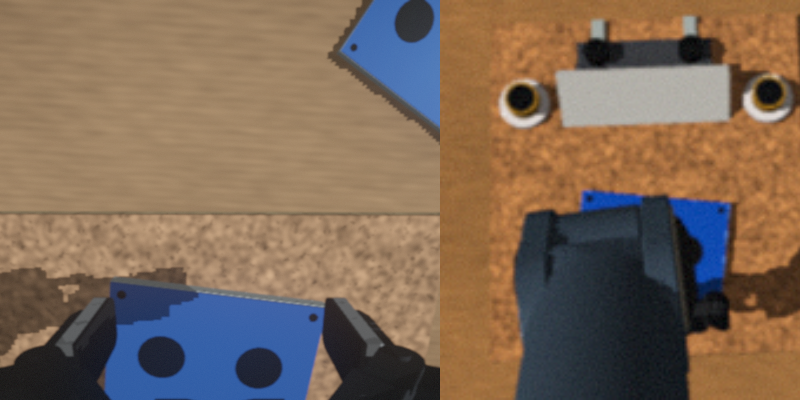

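The left part (wrist view) shows the panel's near edge running from (210,282) to (425,303) in full-frame pixels, between the fingers. The right part (top view) shows the backrest and both sockets clear.

Run:
```python
from h import *
f=grab('wrist')
for u,v in((210,281),(425,303)): print(ray(f,u,v,.022).round(4))
C=cloud(f); s=manip.state(); print(s['eef_pos'])
# finger points: depth small near the fingers
q=s['orientation']; Rm=R.from_quat([q[1],q[2],q[3],q[0]]).as_matrix()
L=(C-s['eef_pos'])@Rm; d=f['depth']
m=(d>0)&(d<.2)&(L[...,2]>-.04)&(L[...,2]<.03)&(abs(L[...,1])<.09)
for sg in(1,-1):
    P=L[m&(sg*L[...,1]>0)]; print(len(P), np.percentile(P,[1,50,99],axis=0).round(4).tolist())
```

```text
[ 0.4457 -0.0069  0.022 ]
[0.4525 0.129  0.022 ]
[0.43145894 0.06118885 0.08305834]
2375 [[-0.0082, 0.0419, -0.0397], [0.0087, 0.0425, -0.0286], [0.0138, 0.0556, -0.0122]]
2365 [[-0.0081, -0.0563, -0.0398], [0.0087, -0.0433, -0.0288], [0.0138, -0.0426, -0.0122]]
```

```bash
python3 -m handwheel '[[[-0.14,0,0],[0,0,0]],[[0,0,-0.8],[0,0,0]],[[0,0,-0.8],[0,0,0]],[[0,0,-0.6],[0,0,0]],[[0,0,-0.2],[0,0,0]]]'
python3 -m handwheel '[[[0,0,-0.06],[0,0,0]],[[0,0,0],[0,0,0]],[[0,0,0],[0,0,0]]]'
python3 -m handwheel '[[[0,0,-0.04],[0,0,0]],[[0,0,0],[0,0,0]]]'
python3 -m handwheel '[[[0,0,-0.04],[0,0,0]],[[0,0,0],[0,0,0]]]'
```

```text
time: 2.75
eef_pos: [0.4288, 0.0618, 0.0123]
orientation: [-0.0, -0.03, 1.0, 0.0]
force: [0.0, 0.4, 0.8]
grip_width: 0.994
grip_force: 0.0
time: 3.0
eef_pos: [0.43, 0.0619, 0.0119]
orientation: [0.001, -0.029, 1.0, 0.0]
force: [1.2, 0.7, 0.5]
grip_width: 0.998
grip_force: 0.0
time: 3.17
eef_pos: [0.4295, 0.0618, 0.0102]
orientation: [0.001, -0.029, 1.0, 0.0]
force: [-1.2, 0.2, -0.8]
grip_width: 1.0
grip_force: 0.0
time: 3.33
eef_pos: [0.4289, 0.0617, 0.0083]
orientation: [0.0, -0.029, 1.0, 0.0]
force: [0.3, 0.7, 0.0]
grip_width: 1.0
grip_force: 0.0
```

```bash
python3 -m handwheel '[[[0,0,-0.07],[0,0,0]],[[0,0,0],[0,0,0]]]'
python3 -m handwheel '[[[0,0,-0.07],[0,0,0]],[[0,0,0],[0,0,0]]]'
python3 -m handwheel '[[[0,0,-0.05],[0,0,0]],[[0,0,0],[0,0,0]]]'
```

```text
time: 3.5
eef_pos: [0.4287, 0.0616, 0.0058]
orientation: [-0.0, -0.029, 1.0, -0.0]
force: [0.5, 0.1, 0.1]
grip_width: 1.002
grip_force: 0.0
time: 3.67
eef_pos: [0.4286, 0.0616, 0.0036]
orientation: [-0.0, -0.029, 1.0, -0.0]
force: [0.2, 0.6, 0.0]
grip_width: 0.999
grip_force: 0.0
time: 3.83
eef_pos: [0.4287, 0.0616, 0.0022]
orientation: [-0.0, -0.029, 1.0, -0.0]
force: [0.2, 0.7, -0.7]
grip_width: 1.003
grip_force: 0.0
```

```bash
python3 -m handwheel '[[[0.1,0.006,0],[0,0,0]],[[0.1,0.006,0],[0,0,0]],[[0.1,0.006,0],[0,0,0]],[[0.1,0.006,0],[0,0,0]],[[0.1,0.006,0],[0,0,0]]]'
python3 -m handwheel '[[[0.13,0.007,0],[0,0,0]],[[0.13,0.008,0],[0,0,0]],[[0.13,0.007,0],[0,0,0]],[[0.13,0.008,0],[0,0,0]],[[0.13,0.007,0],[0,0,0]]]'
python3 -m handwheel '[[[0.13,0.007,0],[0,0,0]],[[0.13,0.008,0],[0,0,0]],[[0.13,0.007,0],[0,0,0]],[[0.13,0.008,0],[0,0,0]],[[0.13,0.007,0],[0,0,0]]]'
python3 - <<'E'
from h import *
f=grab('wrist'); save(f,'w2.png'); g=grab('side'); save(g,'s2.png'); s=manip.state(); print(s['eef_pos'],s['force'])
cv2.imwrite('pics/c2.png',np.hstack([f['image'][80:,100:540,::-1],cv2.resize(g['image'][200:340,180:370],(543,400))[:,:360,::-1]]))
E
```

```text
time: 4.25
eef_pos: [0.4431, 0.0621, 0.0022]
orientation: [-0.001, -0.029, 1.0, -0.0]
force: [-2.7, -0.6, 0.6]
grip_width: 1.0
grip_force: 1.1
time: 4.67
eef_pos: [0.4636, 0.0638, 0.0024]
orientation: [-0.0, -0.03, 1.0, 0.0]
force: [-1.2, -0.0, 0.3]
grip_width: 1.002
grip_force: 1.2
time: 5.08
eef_pos: [0.4833, 0.0648, 0.0024]
orientation: [0.0, -0.029, 1.0, 0.0]
force: [-0.8, 0.2, 0.1]
grip_width: 1.004
grip_force: 0.8
[0.48436186 0.06493815 0.00261408] [-0.40371429  0.64275323 -0.39705268]
```

View pics/c2.png

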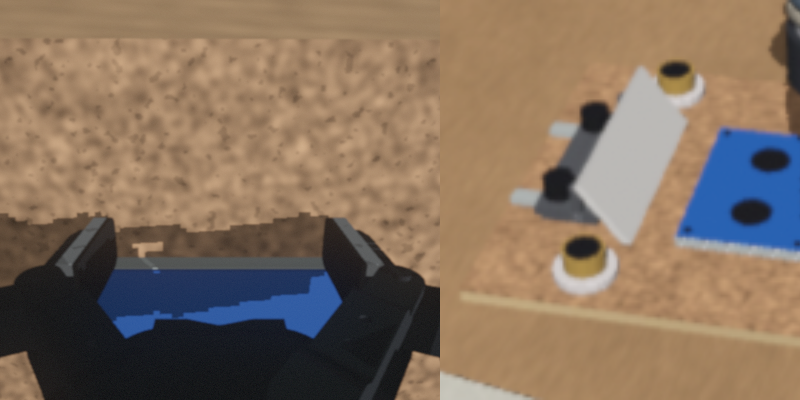

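The near edge is now square to the fingers, level at about row 340 of the full wrist frame. The side view shows the panel still clear of the backrest.

```bash
python3 -m handwheel '[[[0.13,0.007,-0.03],[0,0,0]],[[0.13,0.008,0],[0,0,0]],[[0.13,0.007,0],[0,0,0]],[[0.13,0.008,0],[0,0,0]],[[0.13,0.007,0],[0,0,0]]]'
python3 -m handwheel '[[[0.13,0.007,0],[0,0,0]],[[0.13,0.008,0],[0,0,0]],[[0.1,0.006,0],[0,0,0]]]'
python3 -m handwheel '[[[0.07,0.004,0],[0,0,0]],[[0.07,0.004,0],[0,0,0]],[[0.07,0.004,0],[0,0,0]]]'
python3 -m handwheel '[[[0.07,0.004,0],[0,0,0]],[[0.07,0.004,0],[0,0,0]],[[0.07,0.004,0],[0,0,0]]]'
```

```text
time: 5.6
eef_pos: [0.5029, 0.0659, 0.0015]
orientation: [0.0, -0.029, 1.0, 0.0]
force: [-1.6, -0.5, -0.0]
grip_width: 1.004
grip_force: 0.7
time: 5.85
eef_pos: [0.5138, 0.0666, 0.0015]
orientation: [0.0, -0.029, 1.0, 0.0]
force: [-1.2, -0.2, -0.7]
grip_width: 1.002
grip_force: 0.7
time: 6.1
eef_pos: [0.5171, 0.0667, 0.0013]
orientation: [-0.003, -0.029, 1.0, -0.0]
force: [-9.7, -0.1, 6.1]
grip_width: 0.998
grip_force: 4.4
time: 6.35
eef_pos: [0.5213, 0.0668, 0.0011]
orientation: [-0.005, -0.029, 1.0, -0.0]
force: [-8.9, -1.2, 5.1]
grip_width: 1.001
grip_force: 4.4
```

```bash
python3 -m handwheel '[[[0.07,0.004,0.03],[0,0,0]],[[0.05,0.003,0],[0,0,0]]]'
python3 -m handwheel '[[[0.07,0.004,0.02],[0,0,0]],[[0.05,0.003,0],[0,0,0]]]'
python3 -m handwheel '[[[0.07,0.004,0],[0,0,0]],[[0.05,0.003,0],[0,0,0]]]'
python3 - <<'E'
from h import *
g=grab('side'); save(g,'s3.png'); s=manip.state(); print(s['eef_pos'],s['force'])
cv2.imwrite('pics/c3.png',cv2.resize(g['image'][190:340,180:380,::-1],(800,600)))
E
```

```text
time: 6.52
eef_pos: [0.5276, 0.0672, 0.002]
orientation: [-0.002, -0.029, 1.0, -0.0]
force: [-4.7, -0.6, -2.6]
grip_width: 1.002
grip_force: 1.9
time: 6.68
eef_pos: [0.5325, 0.0676, 0.0028]
orientation: [-0.001, -0.029, 1.0, -0.0]
force: [-3.2, 0.3, -2.1]
grip_width: 1.001
grip_force: 1.7
time: 6.85
eef_pos: [0.5369, 0.0679, 0.0029]
orientation: [0.0, -0.029, 1.0, 0.0]
force: [-3.3, 0.1, -1.8]
grip_width: 1.001
grip_force: 1.9
[0.5372779  0.06793664 0.00305882] [-3.13565795  0.35006943 -1.807365  ]
```

View pics/c3.png

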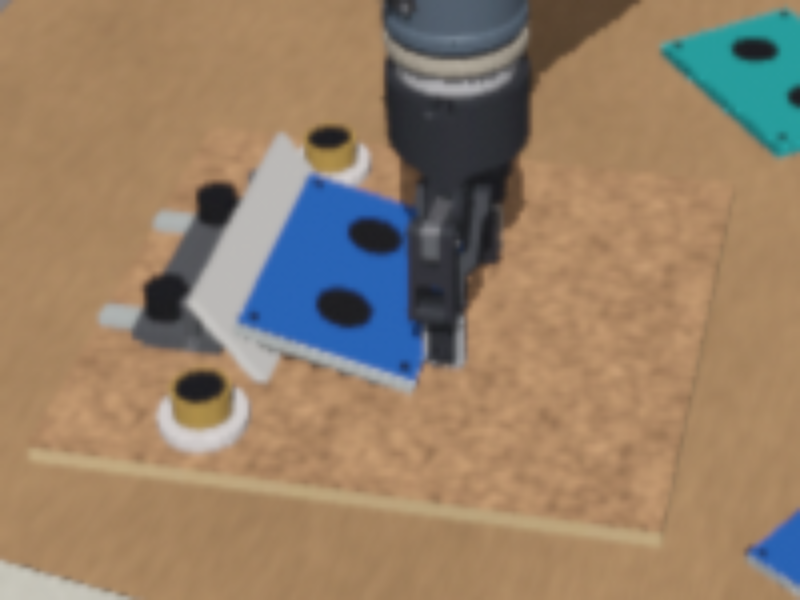

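The side crop shows the panel square and climbing the backrest, about 15° up, with both sockets untouched. The earlier force came from the tips brushing the cork.

```bash
python3 -m handwheel '[[[0.1,0.006,0],[0,0,0]],[[0.1,0.006,0],[0,0,0]],[[0.1,0.006,0],[0,0,0]],[[0.1,0.006,0],[0,0,0]],[[0.1,0.006,0],[0,0,0]]]'
python3 -m handwheel '[[[0.1,0.006,0],[0,0,0]],[[0.1,0.006,0],[0,0,0]],[[0.1,0.006,-0.01],[0,0,0]],[[0.1,0.006,0],[0,0,0]],[[0.1,0.006,0],[0,0,0]]]'
python3 -m handwheel '[[[0.1,0.006,0],[0,0,0]],[[0.1,0.006,0],[0,0,0]],[[0.1,0.006,-0.01],[0,0,0]],[[0.1,0.006,0],[0,0,0]],[[0.1,0.006,0],[0,0,0]]]'
```

```text
time: 7.32
eef_pos: [0.5522, 0.0688, 0.0031]
orientation: [0.0, -0.029, 1.0, 0.0]
force: [-2.2, -0.3, -2.1]
grip_width: 0.996
grip_force: 1.4
time: 7.73
eef_pos: [0.5674, 0.0697, 0.0029]
orientation: [0.001, -0.029, 1.0, 0.0]
force: [-1.6, 0.2, -0.9]
grip_width: 0.996
grip_force: 0.9
time: 8.15
eef_pos: [0.5817, 0.0706, 0.0024]
orientation: [-0.0, -0.029, 1.0, 0.0]
force: [-1.6, -0.2, -0.6]
grip_width: 1.0
grip_force: 1.1
```

```bash
python3 -m handwheel '[[[0.08,0.005,0],[0,0,0]],[[0.08,0.005,0],[0,0,0]],[[0.08,0.005,0],[0,0,0]],[[0.08,0.004,0],[0,0,0]]]'
python3 -m handwheel '[[[0.05,0.003,0],[0,0,0]],[[0.05,0.003,0],[0,0,0]]]'
python3 -m handwheel '[[[0.04,0.002,0],[0,0,0]],[[0.04,0.002,0],[0,0,0]]]'
python3 -m handwheel '[[[0.03,0.002,0],[0,0,0]]]'
python3 -m handwheel '[[[0.03,0.002,0],[0,0,0]]]'
```

```text
time: 8.48
eef_pos: [0.5912, 0.0711, 0.0023]
orientation: [-0.0, -0.029, 1.0, 0.0]
force: [-1.9, 0.2, -2.4]
grip_width: 1.001
grip_force: 1.0
time: 8.65
eef_pos: [0.5941, 0.0713, 0.0023]
orientation: [-0.0, -0.029, 1.0, 0.0]
force: [-2.8, -0.0, -1.6]
grip_width: 0.999
grip_force: 1.1
time: 8.82
eef_pos: [0.5965, 0.0714, 0.0024]
orientation: [-0.0, -0.029, 1.0, 0.0]
force: [-1.9, 0.3, -2.0]
grip_width: 0.994
grip_force: 1.1
time: 8.9
eef_pos: [0.5974, 0.0715, 0.0024]
orientation: [-0.0, -0.029, 1.0, 0.0]
force: [-1.7, -0.7, -1.4]
grip_width: 0.999
grip_force: 1.1
time: 8.98
eef_pos: [0.5983, 0.0715, 0.0024]
orientation: [-0.0, -0.029, 1.0, 0.0]
force: [-2.2, -0.3, -1.8]
grip_width: 1.002
grip_force: 1.1
```

```bash
python3 -m handwheel '[[[0.03,0.002,0],[0,0,0]],[[0.03,0.002,0],[0,0,0]]]'
python3 -m handwheel '[[[0.03,0.002,0],[0,0,0]],[[0.03,0.002,0],[0,0,0]]]'
python3 -m handwheel '[[[0.03,0.002,0],[0,0,0]]]'
python3 -m handwheel '[[[0.03,0.002,0],[0,0,0]]]'
```

```text
time: 9.15
eef_pos: [0.6001, 0.0717, 0.0024]
orientation: [-0.0, -0.029, 1.0, 0.0]
force: [-1.3, -0.3, -1.7]
grip_width: 0.997
grip_force: 1.1
time: 9.32
eef_pos: [0.6019, 0.0718, 0.0025]
orientation: [-0.0, -0.029, 1.0, 0.0]
force: [-3.2, -0.3, -0.9]
grip_width: 0.998
grip_force: 1.2
time: 9.4
eef_pos: [0.6028, 0.0719, 0.0025]
orientation: [-0.0, -0.029, 1.0, 0.0]
force: [-2.2, -0.4, -1.3]
grip_width: 0.997
grip_force: 1.1
time: 9.48
eef_pos: [0.6037, 0.0719, 0.0025]
orientation: [-0.0, -0.029, 1.0, 0.0]
force: [-3.1, -0.4, 0.3]
grip_width: 1.001
grip_force: 1.2
```

```bash
python3 -m handwheel '[[[0.03,0.002,0],[0,0,0]],[[0,0,0],[0,0,0]]]'
python3 -m handwheel '[[[0.02,0.001,0],[0,0,0]],[[0,0,0],[0,0,0]]]'
python3 -m handwheel '[[[0.02,0.001,0],[0,0,0]],[[0,0,0],[0,0,0]]]'
python3 -m handwheel '[[[0.02,0.001,0],[0,0,0]],[[0,0,0],[0,0,0]]]'
```

```text
time: 9.65
eef_pos: [0.6048, 0.072, 0.0026]
orientation: [0.0, -0.029, 1.0, 0.0]
force: [-2.8, 1.0, 0.7]
grip_width: 0.995
grip_force: 1.2
time: 9.82
eef_pos: [0.6052, 0.072, 0.0025]
orientation: [-0.0, -0.029, 1.0, 0.0]
force: [-3.9, -0.4, 0.2]
grip_width: 0.999
grip_force: 1.4
time: 9.98
eef_pos: [0.6059, 0.072, 0.0025]
orientation: [0.0, -0.029, 1.0, 0.0]
force: [-4.1, -0.3, 0.4]
grip_width: 0.999
grip_force: 1.3
time: 10.15
eef_pos: [0.6065, 0.072, 0.0024]
orientation: [0.0, -0.029, 1.0, 0.0]
force: [-4.1, 0.1, 0.7]
grip_width: 0.998
grip_force: 1.3
```

```bash
python3 -m handwheel '[[[0.02,0.001,0],[0,0,0]],[[0,0,0],[0,0,0]]]'
python3 -m handwheel '[[[0.02,0.001,0],[0,0,0]],[[0,0,0],[0,0,0]]]'
python3 - <<'E'
from h import *
g=grab('side'); save(g,'s4.png'); s=manip.state(); print(s['eef_pos'],s['force'])
cv2.imwrite('pics/c4.png',cv2.resize(g['image'][190:340,180:380,::-1],(800,600)))
E
```

```text
time: 10.32
eef_pos: [0.6071, 0.0721, 0.0024]
orientation: [0.0, -0.029, 1.0, 0.0]
force: [-2.5, -0.3, 0.5]
grip_width: 0.998
grip_force: 1.3
time: 10.48
eef_pos: [0.6077, 0.0721, 0.0024]
orientation: [0.0, -0.029, 1.0, 0.0]
force: [-2.4, 0.1, -0.2]
grip_width: 1.003
grip_force: 1.2
[0.60774795 0.07207764 0.00240768] [-3.00983404  0.26728361 -0.37200082]
```

View pics/c4.png

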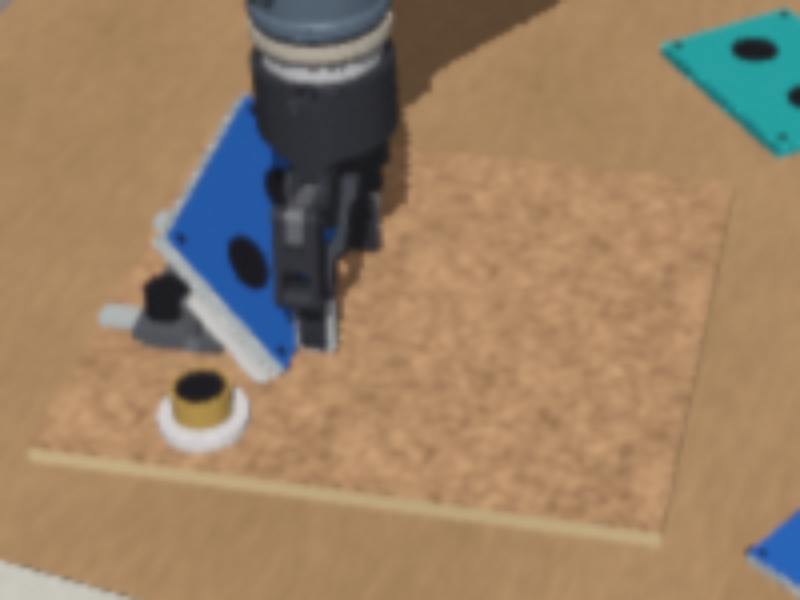

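The panel looks nearly flush on the backrest, with its lower left corner at (285,360) in the crop. I haven't felt the sharp rise yet, so I'll keep going gently.

```bash
python3 -m handwheel '[[[0.02,0.001,0],[0,0,0]],[[0,0,0],[0,0,0]]]'
python3 -m handwheel '[[[0.02,0.001,0],[0,0,0]],[[0,0,0],[0,0,0]]]'
python3 -m handwheel '[[[0.02,0.001,0],[0,0,0]],[[0,0,0],[0,0,0]]]'
```

```text
time: 10.7
eef_pos: [0.6083, 0.0721, 0.0024]
orientation: [0.0, -0.029, 1.0, 0.0]
force: [-2.7, -0.3, 0.8]
grip_width: 0.999
grip_force: 1.2
time: 10.87
eef_pos: [0.6089, 0.0722, 0.0024]
orientation: [0.0, -0.029, 1.0, 0.0]
force: [-2.8, 0.3, 0.3]
grip_width: 1.001
grip_force: 1.2
time: 11.03
eef_pos: [0.6092, 0.0722, 0.0024]
orientation: [-0.0, -0.029, 1.0, 0.0]
force: [-3.7, -0.4, 0.4]
grip_width: 1.003
grip_force: 1.8
```

```bash
python3 -m handwheel '[[[0.015,0.001,0],[0,0,0]],[[0,0,0],[0,0,0]]]'
python3 -m handwheel '[[[0.015,0.001,0],[0,0,0]],[[0,0,0],[0,0,0]]]'
```

```text
time: 11.2
eef_pos: [0.6093, 0.0722, 0.0024]
orientation: [-0.001, -0.029, 1.0, 0.0]
force: [-5.5, -0.2, 1.0]
grip_width: 0.997
grip_force: 2.5
time: 11.37
eef_pos: [0.6093, 0.0722, 0.0023]
orientation: [-0.001, -0.029, 1.0, 0.0]
force: [-6.5, 0.3, 2.2]
grip_width: 0.996
grip_force: 3.1
```

```bash
python3 -m handwheel '[[[0.02,0.001,0],[0,0,0]],[[0,0,0],[0,0,0]]]'
python3 -m handwheel '[[[0.02,0.001,0],[0,0,0]],[[0,0,0],[0,0,0]],[[0,0,0],[0,0,0]],[[0,0,0],[0,0,0]]]'
```

```text
time: 11.53
eef_pos: [0.6093, 0.0722, 0.0023]
orientation: [-0.002, -0.029, 1.0, 0.0]
force: [-7.4, -0.8, 2.8]
grip_width: 1.003
grip_force: 3.9
time: 11.87
eef_pos: [0.6093, 0.0722, 0.0023]
orientation: [-0.002, -0.029, 1.0, 0.0]
force: [-8.7, 0.1, 3.8]
grip_width: 1.002
grip_force: 4.7
```

```bash
python3 -m handwheel '[[[-0.08,-0.005,0],[0,0,0]],[[-0.1,-0.006,0],[0,0,0]],[[-0.3,-0.02,0],[0,0,0]],[[-0.8,-0.045,0],[0,0,0]],[[-0.8,-0.045,0],[0,0,0]]]'
python3 -m handwheel '[[[0,0,1],[0,0,0]],[[0,0,1],[0,0,0]],[[0,0,1],[0,0,0]],[[0,0,1],[0,0,0]],[[0,0,1],[0,0,0]]]' -1 20
python3 -m handwheel '[[[0,0,0.6],[0,0,0]],[[0,0,0],[0,0,0]],[[0,0,0],[0,0,0]],[[0,0,0],[0,0,0]],[[0,0,0],[0,0,0]]]'
cat > lean.py <<'E'
from h import *
import sys
ims=[]
th=np.radians(3.3); ex=np.array([np.cos(th),np.sin(th)]); ey=np.array([-ex[1],ex[0]])
for n in('side','top'):
    g=grab(n); C=cloud(g); hsv=cv2.cvtColor(g['image'],cv2.COLOR_RGB2HSV)
    X=(C[...,:2]-[.6297,.0705])@ex; Y=(C[...,:2]-[.6297,.0705])@ey
    m=(cv2.inRange(hsv,(105,110,40),(128,255,255))>0)&(abs(X)<.12)&(abs(Y)<.1)&(C[...,2]>.013)
    P=np.c_[X[m],Y[m],C[m][:,2]]
    if len(P)>50:
        c=np.median(P,0); k=np.linalg.norm(P-c,axis=1)<.12; u,s,vt=np.linalg.svd(P[k]-P[k].mean(0),full_matrices=False); nn=vt[2]*np.sign(vt[2][2])
        print(n,k.sum(),'normal jig',nn.round(3),'tilt',np.degrees(np.arccos(nn[2])).round(1),'lo/hi',np.percentile(P[k],[1,99],axis=0).round(4).tolist())
    else: print(n,'no blue',len(P))
    ims.append(g['image'][150:330,190:390] if n=='side' else g['image'][150:310,220:380])
cv2.imwrite(sys.argv[1],np.hstack([cv2.resize(i,(400,360)) for i in ims])[:,:,::-1])
E
python3 lean.py pics/c5.png
```

```text
time: 12.28
eef_pos: [0.5501, 0.0687, 0.0029]
orientation: [0.002, -0.029, 1.0, 0.0]
force: [-0.5, -0.0, -0.3]
grip_width: 0.995
grip_force: 0.0
time: 12.7
eef_pos: [0.5495, 0.0687, 0.1544]
orientation: [0.001, -0.03, 1.0, 0.0]
force: [-0.3, -0.5, -0.8]
grip_width: 0.296
grip_force: 0.0
time: 13.12
eef_pos: [0.5483, 0.0686, 0.1691]
orientation: [-0.001, -0.029, 1.0, -0.0]
force: [0.4, -0.0, -0.1]
grip_width: 0.004
grip_force: 0.0
side 1462 normal jig [-0.82   0.001  0.572] tilt 55.1 lo/hi [[-0.0093, -0.0632, 0.0201], [0.046, 0.071, 0.0993]]
top 431 normal jig [-0.82  -0.044  0.57 ] tilt 55.2 lo/hi [[-0.0053, -0.0652, 0.0205], [0.0488, -0.0299, 0.0975]]
```

View pics/c5.png

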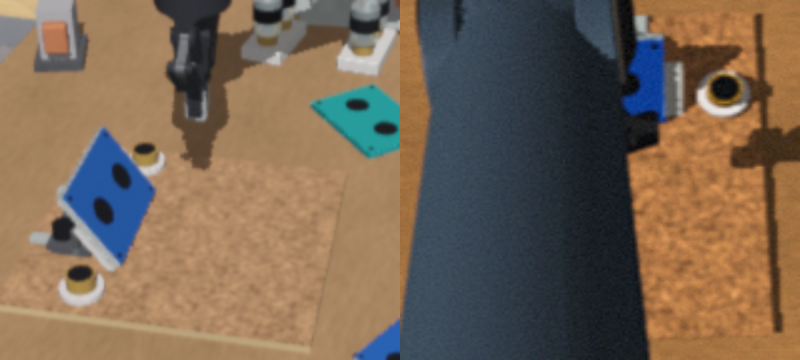

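The panel is flush at 55°, square and centred, and the sockets are in place. Next I hook its upper edge.

```bash
python3 -m handwheel '[[[0.9,0.058,0],[0,0,0]],[[0.9,0.058,0],[0,0,0]],[[0.9,0.058,0],[0,0,0]],[[0.9,0.058,0],[0,0,0]],[[0.9,0.058,0],[0,0,0]]]'
python3 -m handwheel '[[[0.75,0.05,0],[0,0,0]],[[0,0,0],[0,0,0]]]'
python3 -m handwheel '[[[0,0,-0.8],[0,0,0]],[[0,0,-0.8],[0,0,0]],[[0,0,-0.7],[0,0,0]],[[0,0,-0.4],[0,0,0]]]'
python3 -m handwheel '[[[0,0,-0.27],[0,0,0]],[[0,0,0],[0,0,0]]]'
python3 lean.py pics/c6.png
```

```text
time: 13.63
eef_pos: [0.6849, 0.0774, 0.1691]
orientation: [-0.001, -0.029, 1.0, -0.0]
force: [-0.0, 0.3, 0.7]
grip_width: -0.001
grip_force: 0.0
time: 13.8
eef_pos: [0.7099, 0.079, 0.1684]
orientation: [0.001, -0.029, 1.0, -0.0]
force: [0.2, -0.2, 0.1]
grip_width: 0.005
grip_force: 0.0
time: 14.13
eef_pos: [0.7041, 0.0787, 0.0855]
orientation: [-0.003, -0.029, 1.0, -0.0]
force: [-0.5, -0.8, -0.2]
grip_width: -0.001
grip_force: 0.0
time: 14.3
eef_pos: [0.7052, 0.0787, 0.0791]
orientation: [-0.002, -0.029, 1.0, -0.0]
force: [-0.9, -0.4, -0.6]
grip_width: -0.004
grip_force: 0.0
side 1472 normal jig [-0.819  0.     0.573] tilt 55.0 lo/hi [[-0.0094, -0.0633, 0.02], [0.046, 0.0705, 0.0991]]
top 695 normal jig [-0.823 -0.028  0.568] tilt 55.4 lo/hi [[-0.0073, -0.0651, 0.0176], [0.048, -0.0178, 0.098]]
```

View pics/c6.png

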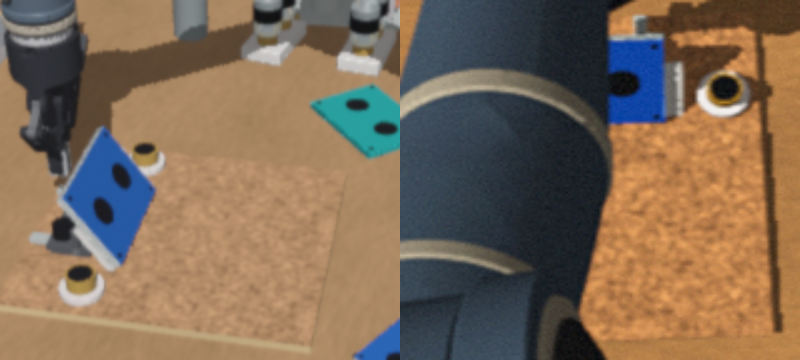

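The fingertips are now behind the panel's upper edge, at about (65,165) in the left half, and the panel hasn't moved. Drawing back.

```bash
python3 -m handwheel '[[[-0.1,-0.006,0],[0,0,0]],[[-0.1,-0.006,0],[0,0,0]],[[-0.1,-0.006,0],[0,0,0]],[[-0.1,-0.006,0],[0,0,0]],[[-0.1,-0.006,0],[0,0,0]]]'
python3 -m handwheel '[[[-0.12,-0.007,0],[0,0,0]],[[-0.12,-0.007,0],[0,0,0]],[[-0.12,-0.007,0],[0,0,0]],[[-0.12,-0.007,0],[0,0,0]],[[-0.12,-0.007,0],[0,0,0]]]'
python3 -m handwheel '[[[-0.12,-0.007,0],[0,0,0]],[[-0.12,-0.007,0],[0,0,0]],[[-0.12,-0.007,0],[0,0,0]],[[-0.12,-0.007,0],[0,0,0]],[[-0.12,-0.007,0],[0,0,0]]]'
python3 - <<'E'
from h import *
g=grab('side'); s=manip.state(); print(s['eef_pos'],s['force'])
cv2.imwrite('pics/c7.png',cv2.resize(g['image'][150:330,190:390,::-1],(600,540)))
E
```

```text
time: 14.82
eef_pos: [0.6925, 0.0781, 0.0825]
orientation: [0.002, -0.029, 1.0, 0.0]
force: [1.3, 0.2, 2.0]
grip_width: 0.001
grip_force: 1.0
time: 15.23
eef_pos: [0.6729, 0.0768, 0.0811]
orientation: [-0.0, -0.029, 1.0, -0.0]
force: [0.8, -1.3, 0.8]
grip_width: 0.003
grip_force: 0.3
time: 15.65
eef_pos: [0.655, 0.0758, 0.0812]
orientation: [-0.0, -0.029, 1.0, 0.0]
force: [-0.1, -0.2, 0.5]
grip_width: 0.006
grip_force: 0.1
[0.65423757 0.07578138 0.08111289] [-0.96301547  0.31168129 -0.53052473]
```

View pics/c7.png

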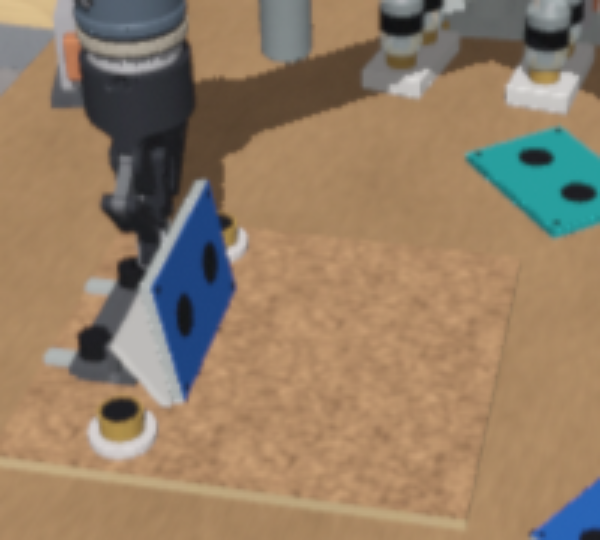

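The panel is nearly upright, about 80°, with its foot at the foot line. I'll continue past the upright.

```bash
python3 -m handwheel '[[[-0.12,-0.007,0],[0,0,0]],[[-0.12,-0.007,0],[0,0,0]],[[-0.12,-0.007,0],[0,0,0]],[[-0.12,-0.007,0],[0,0,0]],[[-0.12,-0.007,0],[0,0,0]]]'
python3 -m handwheel '[[[-0.12,-0.007,0],[0,0,0]],[[-0.12,-0.007,0],[0,0,0]],[[-0.12,-0.007,0],[0,0,0]],[[-0.12,-0.007,0],[0,0,0]],[[-0.12,-0.007,0],[0,0,0]]]'
python3 -m handwheel '[[[-0.12,-0.007,0],[0,0,0]],[[-0.12,-0.007,0],[0,0,0]],[[0,0,0],[0,0,0]],[[0,0,0],[0,0,0]],[[0,0,0],[0,0,0]]]'
python3 - <<'E'
from h import *
g=grab('side'); s=manip.state(); print(s['eef_pos'],s['force'])
cv2.imwrite('pics/c8.png',cv2.resize(g['image'][150:330,190:390,::-1],(600,540)))
E
```

```text
time: 16.12
eef_pos: [0.6371, 0.0748, 0.0813]
orientation: [-0.0, -0.029, 1.0, 0.0]
force: [0.4, -0.7, -0.5]
grip_width: -0.0
grip_force: 0.0
time: 16.53
eef_pos: [0.6193, 0.0737, 0.0814]
orientation: [-0.0, -0.029, 1.0, 0.0]
force: [-0.1, 0.3, 0.1]
grip_width: 0.004
grip_force: 0.0
time: 16.95
eef_pos: [0.6126, 0.0734, 0.0814]
orientation: [0.0, -0.029, 1.0, 0.0]
force: [0.6, 0.7, 0.5]
grip_width: -0.001
grip_force: 0.0
[0.61266663 0.07343476 0.08139583] [-0.51105516 -0.88159856 -0.03030612]
```

View pics/c8.png

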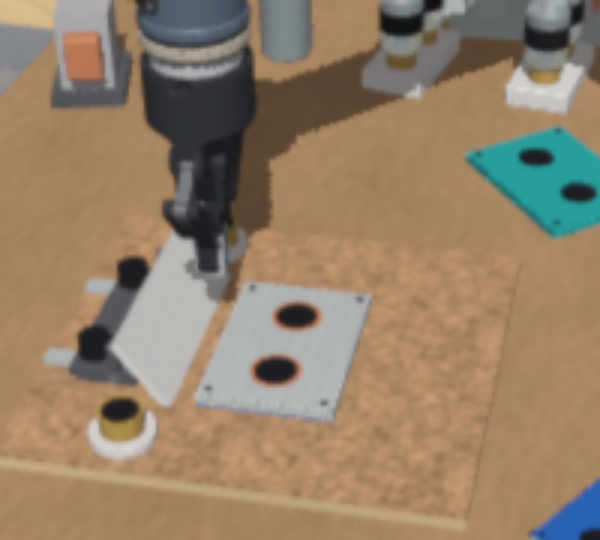

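The panel lies flat, grey side up, just in front of the backrest. The arm rises clear, then I check that it's flat and hand in.

```bash
python3 -m handwheel '[[[0,0,0.8],[0,0,0]],[[0,0,0.9],[0,0,0]],[[0,0,0.9],[0,0,0]],[[0,0,0.6],[0,0,0]],[[0,0,0],[0,0,0]]]'
python3 -m handwheel '[[[0,0,0],[0,0,0]],[[0,0,0],[0,0,0]],[[0,0,0],[0,0,0]],[[0,0,0],[0,0,0]],[[0,0,0],[0,0,0]]]'
python3 - <<'E'
from h import *
g=grab('side'); C=cloud(g); ex=np.array([.998,.0575]); 
X=(C[...,:2]-[.6297,.0705])@ex; Y=(C[...,:2]-[.6297,.0705])@[-.0575,.998]
m=(X>-.1)&(X<-.03)&(abs(Y)<.05); z=C[m][:,2]; print('panel z',np.percentile(z,[2,50,98]).round(4), manip.state()['force'])
if np.percentile(z,98)-np.percentile(z,2)<.008: print(manip.close_job())
E
```

```text
time: 17.42
eef_pos: [0.6154, 0.0736, 0.182]
orientation: [0.004, -0.029, 1.0, 0.001]
force: [1.1, 0.3, -0.7]
grip_width: -0.002
grip_force: 0.0
time: 17.83
eef_pos: [0.6119, 0.0733, 0.1762]
orientation: [-0.001, -0.029, 1.0, -0.0]
force: [0.5, 0.8, -0.4]
grip_width: -0.001
grip_force: 0.0
panel z [0.0214 0.448  0.5631] [ 0.30787051 -0.14581748  0.80189571]
```

The raised arm blocks the side view there, so I'll count only low points.

Run:
```python
from h import *
ok=0
for n in('side','top'):
    g=grab(n); C=cloud(g)
    X=(C[...,:2]-[.6297,.0705])@[.998,.0575]; Y=(C[...,:2]-[.6297,.0705])@[-.0575,.998]
    m=(X>-.1)&(X<-.03)&(abs(Y)<.055)&(C[...,2]<.1)&(C[...,2]>0); z=C[m][:,2]; p=np.percentile(z,[2,50,98]) if m.sum()>30 else None
    print(n,m.sum(),p); ok|=p is not None and p[2]-p[0]<.008 and abs(p[1]-.022)<.004
if ok: print(manip.close_job())
```

```text
side 975 [0.0203704  0.02300566 0.02583649]
top 365 [0.0174744  0.02079148 0.02416726]
the job is handed in; nothing more can be done
None
```

The panel is turned over: it leaned flush on the backrest and rested there, then tipped over to lie flat on the cork, blue side down, in front of it. The highest push I read was about 10 N, and the job was handed in at about 18 s.

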